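# Unstack the nested coupes onto their underplates

### The job

The four polished silver coupes are stacked one inside the other in a tower; take the tower apart and lay the set out for display, each coupe standing upright in the middle of its own underplate: the smallest on the smallest plate, and so on up to the largest on the largest. Set each one down gently, without dropping or toppling any, and leave the goblet and the candlestick where they stand.

Things in the scene. Friction and masses are not known exactly. Their poses are not given: they have to be found in the camera images.
- coupe_1: The largest of four footed silver coupes (round bowl, short stem, round foot): rim 68 mm across, 66 mm high, foot 46 mm across, inner floor 37 mm above the foot's underside, wall 3 mm, outside nearly upright for the top 10 mm, 0.08 to 0.25 kg. Starts as the tower's bottom, on the counter; in the tower each rim is 33 to 35 mm above the next one down. Origin: centre of the foot's underside; z up; round.
- coupe_2: The second largest of four footed silver coupes (round bowl, short stem, round foot): rim 60 mm across, 64 mm high, foot 40 mm across, inner floor 36 mm above the foot's underside, wall 3 mm, outside nearly upright for the top 10 mm, 0.08 to 0.25 kg. Starts with its foot loosely inside coupe_1, its rim 35 mm above that one's. Origin: centre of the foot's underside; z up; round.
- coupe_3: The second smallest of four footed silver coupes (round bowl, short stem, round foot): rim 52 mm across, 62 mm high, foot 34 mm across, inner floor 35 mm above the foot's underside, wall 3 mm, outside nearly upright for the top 10 mm, 0.08 to 0.25 kg. Starts with its foot loosely inside coupe_2, its rim 34 mm above that one's. Origin: centre of the foot's underside; z up; round.
- coupe_4: The smallest of four footed silver coupes (round bowl, short stem, round foot): rim 44 mm across, 60 mm high, foot 28 mm across, inner floor 34 mm above the foot's underside, wall 3 mm, outside nearly upright for the top 10 mm, 0.08 to 0.25 kg. Starts on top of the tower, its foot loosely inside coupe_3, its rim 33 mm above that one's. Origin: centre of the foot's underside; z up; round.
- plate_1: The largest of four round silver underplates with beaded edges, stuck to the counter with display putty so it stays put: 124 mm across, flat middle 70 mm across whose top is 4 mm above the underside, border rising to 13 mm at the edge; a small orange price sticker on the border. It belongs to coupe_1. Origin: centre of the underside; z up; round.
- plate_2: The second largest of four round silver underplates with beaded edges, stuck to the counter with display putty so it stays put: 108 mm across, flat middle 64 mm across whose top is 4 mm above the underside, border rising to 13 mm at the edge; a small orange price sticker on the border. It belongs to coupe_2. Origin: centre of the underside; z up; round.
- plate_3: The second smallest of four round silver underplates with beaded edges, stuck to the counter with display putty so it stays put: 92 mm across, flat middle 58 mm across whose top is 4 mm above the underside, border rising to 13 mm at the edge; a small orange price sticker on the border. It belongs to coupe_3. Origin: centre of the underside; z up; round.
- plate_4: The smallest of four round silver underplates with beaded edges, stuck to the counter with display putty so it stays put: 76 mm across, flat middle 52 mm across whose top is 4 mm above the underside, border rising to 13 mm at the edge; a small orange price sticker on the border. It belongs to coupe_4. Origin: centre of the underside; z up; round.
- goblet: Bystander: a silver stemmed goblet, 145 mm high, 68 mm across, loose on the counter. Origin: centre of the underside; z up.
- candlestick: Bystander: a silver candlestick, 136 mm high, base 84 mm across, loose on the counter. Origin: centre of the underside; z up.

How it is judged:
By the outcome, as a careful person would: the job done as asked, in the order asked, and still so for the second after the job is handed in, with the robot touching nothing.
It also fails if it takes over 106 s, if anything falls off the work surface, if the arm or the gripper's body presses on something with over 40 N, if the wrist force passes 120 N, or if a joint passes its speed limit or range.

### The arm

A 6-joint arm with a two-finger parallel gripper is mounted at the origin on the work surface. World frame = base frame: x ahead of the robot, y to its left, z up, the work surface at z = 0. Lengths are in mm, angles in degrees, forces in N, time in s.
With the tool pointing down it reaches from about 300 to 850 mm from the base axis. Payload 4.2 kg.
Tool frame: the origin (TCP) lies at the very end of the fingers, on their centre line; the grasp point (between the pads) lies 19 mm behind it; z points along the fingers, y is the line along which they close (so a half turn about z gives the same grasp; the last joint's range is limited). The gripper opens to 91 mm and grips with 3 to 60 N. Pads are 32 mm wide; open, the fingers measure 118 mm over their backs; the gripper's body (76 mm by 178 mm) begins 60 mm behind the grasp point.
Start: joints at [-66.52, 18.312, 89.639, -0, 72.044, -1.146], TCP at [239.601, -522.718, 213.976] pointing down, gripper open.
Joint ranges: [-177.97, 177.97], [-48.28, 115.42], [12.27, 149.76], [-77.06, 257.06], [2.81, 150.46], [-146.56, 146.56]. Speed limits (degrees/s): [147.25, 147.25, 180, 180, 180, 180].

### API

Orientations are given as [roll, pitch, yaw] about the fixed x, y, z axes, in that order (R = Rz(yaw) Ry(pitch) Rx(roll)).
In Python, from workcell import * gives the robot as it stands.
- The arm moves only by the tool move_arm, never from a script. Its argument "motion" is a list of rows, each a list of 3 entries, a list of its own where there are three numbers: the finger opening in mm, from 0 to 91.2, then the shift along the world's x, y, z in units of 25 mm (1.0 is 25 mm), then the turn, a rotation vector about the world's x, y, z in units of 4 degrees (1.0 is 4 degrees). In form: [[grip, [x, y, z], [ax, ay, az]], ...]. A call has 1 to 20 rows; each row shifts and turns the commanded pose from where the row before left it; what a row does not reach is not made up. A row lasts 1/12 s, in which the tool goes at most 41.7 mm and 7.16 degrees, less where a joint would pass 70% of its speed; a pose out of reach is approached as far as the arm can. A call with a number of a shift or a turn outside -1 to 1 is refused whole. A call with a gripper value outside its range is refused whole. The fingers move at their own pace and stop on an object; "grip_force" is the grip in N (left out, the last holds). Time passes only in rows, so rows that do not move let the fingers close. It gives the time, the measured TCP pose, the force, the opening and the grip force at its end, in the units of the state.
- state(): the state, without advancing time (a new reading comes with each control period).
- grab_frame(name): name is "scene" or "top" or "wrist"; returns the picture (384x512x3 uint8, blue, green, red); there is no depth.
- camera_info(name): a dict with "fx", "fy", "cx", "cy" (pixels), "rvec" (rotation vector, rad) and "tvec" (3), from world to camera coordinates, as OpenCV has them. Camera axes: x right, y down, z forward; pixel columns grow to the right and rows downward; lengths in mm; the calibration is good to about 2 mm. A picture is of the moment at which its call begins: read the wrist's pose just before it. camera_info takes no time and is no camera call; for the wrist camera it gives the pose at the moment of the call.
- job_done(): hands the job in; it is judged then, once.
The state is a dict: "time_s": time; "qpos": joint angles; "qvel": joint speeds; "effort": joint torques, N m; "ee_pos": TCP position; "ee_rot": TCP orientation; "force": force on the tool from outside, world axes, zero at the start; "torque": the same for the moment, N m; "gripper_width": finger opening in mm; "gripper_force": force on a finger pad.
Only numpy, scipy, OpenCV 4.12 (cv2) and the standard library are available. Lean on these libraries where they do the work, as an engineer would, in place of code of your own. Each camera call takes 0.05 s, during which the arm holds its last target. There are 200 camera calls.

## Working session

There is one attempt and no reset: what is moved stays moved. The work goes in short steps, Python scripts to look and compute and a tool call to move; the robot and the scene stay as the last step left them, time stands still between calls to the robot, and variables do not carry over. Pictures are saved under pics/ and viewed, at most 14 in all, crops included, and the job is handed in when it is done.

Besides the shell and the picture viewer there is one more tool, called after "Emit:" as name(argument=value, ...), one argument or row to a line, values as JSON. move_arm: Moves the arm, as the interface text tells. Shifts and turns lie within -1 to 1; 1 stands for 25 mm of shift or 4 degrees of turn. Its arguments: {"type":"object","properties":{"motion":{"type":"array","items":{"type":"array"}},"grip_force":{"type":"number"}},"required":["motion"]}

```bash
mkdir -p pics; ls; python3 - <<'E'
from workcell import *
import cv2
print(state())
for n in("scene","top"):
    cv2.imwrite(f"pics/{n}0.png",cv2.resize(grab_frame(n),(800,600),interpolation=cv2.INTER_CUBIC)); print(camera_info(n))
E
```

```text
pics
{'time_s': 0.0, 'qpos': array([-6.65190892e+01,  1.83519933e+01,  8.97078765e+01, -1.33025752e-03,
        7.20434873e+01, -1.14508161e+00]), 'qvel': array([ 0.00513954, -0.15536375, -0.03278999, -0.08499756,  0.03689018,
       -0.03244496]), 'effort': array([-1.24032511e-03, -4.12466669e+01, -2.31976980e+01,  7.26451795e-02,
        4.57495172e-02, -1.57747077e-04]), 'ee_pos': array([ 239.39430238, -522.22751007,  213.10679124]), 'ee_rot': array([-1.79896638e+02, -8.01030527e-04,  2.46264029e+01]), 'force': array([-0.27715048, -0.22320362,  0.42978061]), 'torque': array([ 0.01462095, -0.00480317,  0.00636939]), 'gripper_force': 0.0, 'gripper_width': 91.19058759260786}
{'fx': 421.41491000547364, 'fy': 421.41491000547364, 'cx': 253.32125628466926, 'cy': 186.46518553766458, 'rvec': array([ 1.83107932,  1.984787  , -0.59752642]), 'tvec': array([  32.26888504, -404.22904843, 1337.32649785])}
{'fx': 389.98037294087266, 'fy': 389.98037294087266, 'cx': 255.10992346314728, 'cy': 195.27371345206902, 'rvec': array([ 2.12982165, -2.09418428,  0.17446296]), 'tvec': array([  10.88964506,  527.24923873, 1057.83983639])}
```

View pics/scene0.png

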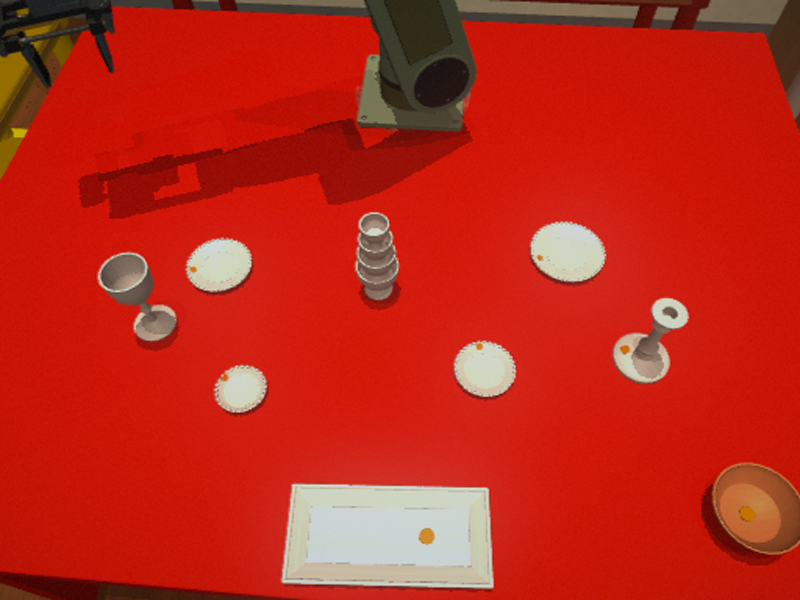

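View pics/top0.png

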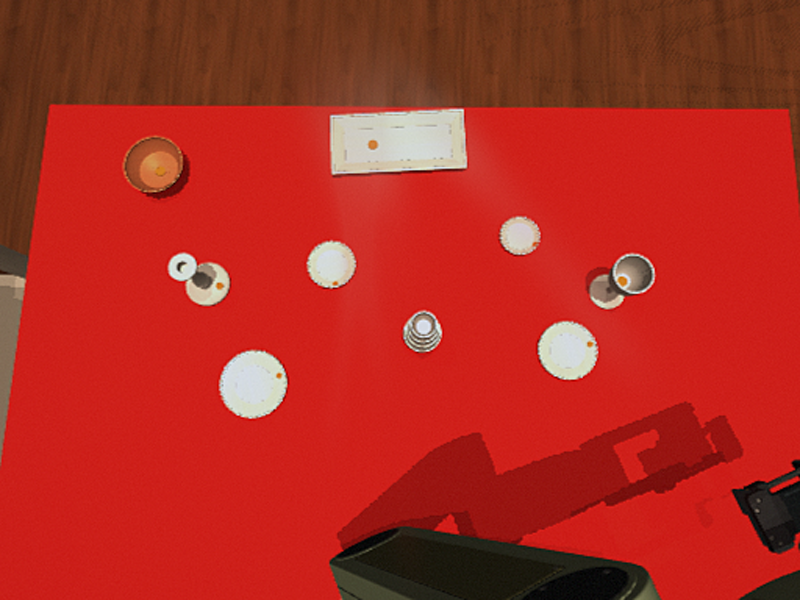

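Scene: tower at (375,225 top rim); plates at (568,251), (220,265), (485,369), (241,388). Top: plates at 1 (253,384), 2 (568,350), 3 (331,264), 4 (520,236), tower top rim about (424,324), goblet on the right and candlestick on the left.

```bash
cat > h.py <<'E'
from workcell import *
import cv2, numpy as np
def cam(n):
    c=camera_info(n); K=np.array([[c["fx"],0,c["cx"]],[0,c["fy"],c["cy"]],[0,0,1.]])
    R=cv2.Rodrigues(np.array(c["rvec"]))[0]; return K,R,np.array(c["tvec"],float)
def back(c,uv,z):
    K,R,t=c; uv=np.atleast_2d(np.array(uv,float))
    d=np.c_[uv,np.ones(len(uv))]@np.linalg.inv(K).T@R; o=-R.T@t
    return o+d*((z-o[2])/d[:,2])[:,None]
def proj(c,P):
    K,R,t=c; p=(np.atleast_2d(P)@R.T+t)@K.T; return p[:,:2]/p[:,2:]
def circle(P):
    P=P[:,:2]; A=np.c_[2*P,np.ones(len(P))]; s=np.linalg.lstsq(A,(P**2).sum(1),rcond=None)[0]
    return s[:2],np.sqrt(s[2]+s[:2]@s[:2])
E
python3 - <<'E'
from h import *
S={"top":[(253,384),(568,350),(331,264),(520,236)],"scene":[(568,251),(220,265),(485,369),(241,388)]}
for n in S:
    im=grab_frame(n); c=cam(n)
    m=(im[...,1]>85).astype(np.uint8); m=cv2.morphologyEx(m,cv2.MORPH_CLOSE,np.ones((3,3)))
    _,L,_,_=cv2.connectedComponentsWithStats(m)
    for i,(u,v) in enumerate(S[n]):
        l=L[int(v*.64),int(u*.64)]; k=(L==l).astype(np.uint8)
        ct=max(cv2.findContours(k,cv2.RETR_EXTERNAL,cv2.CHAIN_APPROX_NONE)[0],key=cv2.contourArea)
        h=cv2.convexHull(ct)[:,0]
        print(n,i+1,*[np.round(x,1) for x in circle(back(c,h,12))])
    x0,y0,x1,y1={"top":(250,185,295,235),"scene":(215,130,265,200)}[n]
    cr=im[y0:y1,x0:x1]; cv2.imwrite(f"pics/tow_{n}.png",cv2.resize(cr,None,fx=8,fy=8,interpolation=cv2.INTER_CUBIC))
a=cv2.imread("pics/tow_top.png");b=cv2.imread("pics/tow_scene.png")
o=np.zeros((560,780,3),np.uint8);o[:400,:360]=a;o[:,370:370+400]=b;cv2.imwrite("pics/tow.png",o)
E
```

```text
top 1 [383.9 287.9] 62.6
top 2 [ 455.6 -291.7] 54.7
top 3 [613.2 152.2] 46.6
top 4 [ 674.9 -207.9] 38.9
scene 1 [385.7 287.8] 62.5
scene 2 [ 456.7 -290.6] 54.5
scene 3 [614.7 152.4] 46.3
scene 4 [ 675.8 -206.9] 38.4
```

View pics/tow.png

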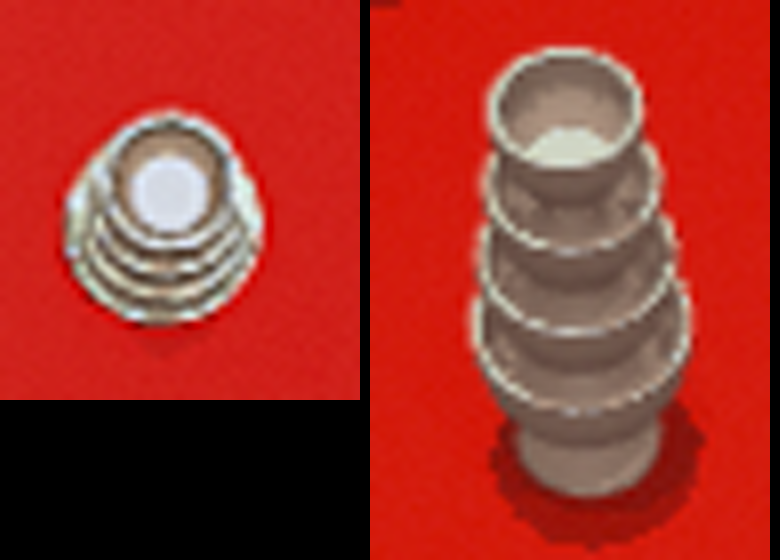

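The enlarged crop shows the top rim centred at about (170,180) in top and (564,109) in scene. The lower rims are roughly concentric.

```bash
python3 - <<'E'
from h import *
T=cam("top");S=cam("scene")
print("rim4",back(T,[(270.8,207)],168),back(S,[(238.8,143.1)],168))
# front (bottom) edges in scene crop: rim k bottom-most & x extents
for k,z,d,l,r,b in [(4,168,44,487,641,172),(3,135,52,482,660,252),(2,101,60,478,678,335),(1,66,68,472,692,412)]:
    u=215+((l+r)/2-370)/8-.5; 
    p=back(S,[(u,130+b/8-.5)],z)[0]; print(k,p-[d/2-1,0,0])
print("foot1",back(S,[(215+(590-370)/8-.5,130+496/8-.5)],0)-[23,0,0])
for n in("top","scene"): print(n, state()["ee_rot"])
E
```

```text
rim4 [[475.08473876 -23.25420972 168.        ]] [[477.52686481 -22.42678961 168.        ]]
4 [478.60009817 -20.25710919 168.        ]
3 [477.5684995  -19.34272686 135.        ]
2 [478.39522234 -18.17005484 101.        ]
1 [478.00864771 -17.94820573  66.        ]
foot1 [[476.20838073 -19.05298635   0.        ]]
top [-1.79938274e+02 -7.79993203e-04  2.46287800e+01]
scene [-1.79938274e+02 -7.79993203e-04  2.46287800e+01]
```

```bash
python3 - <<'E'
from h import *
s=.64;T=cam("top");S=cam("scene")
print("gob",back(T,[(607*s,290*s)],2),back(S,[(155*s,322*s)],2),back(T,[(632*s,274*s)],145))
print("can",back(T,[(207*s,283*s)],5),back(S,[(642*s,358*s)],5))
c=cam("wrist");print("wristcam",-c[1].T@c[2],c[1][2],state()["ee_pos"])
E
```

```text
gob [[ 571.05873348 -372.91839469    2.        ]] [[ 570.21248015 -369.16234231    2.        ]] [[ 567.24357136 -369.38688613  145.        ]]
can [[573.31151273 389.62307826   5.        ]] [[576.71097472 391.60720509   5.        ]]
wristcam [ 314.71362718 -487.08279523  384.35932711] [-0.26455331 -0.11987187 -0.95689199] [ 239.49182254 -522.428374    213.42332962]
```

Emit:
move_arm(
  motion=[
    [91,[0.2,0.5,0.04],[0,0,-0.31]],
    [91,[0.5,1,0.04],[0,0,-0.31]],
    [91,[0.5,1,0.04],[0,0,-0.31]],
    [91,[0.5,1,0.04],[0,0,-0.31]],
    [91,[0.5,1,0.04],[0,0,-0.31]],
    [91,[0.5,1,0.04],[0,0,-0.31]],
    [91,[0.5,1,0.04],[0,0,-0.31]],
    [91,[0.5,1,0.04],[0,0,-0.31]],
    [91,[0.5,1,0.04],[0,0,-0.31]],
    [91,[0.5,1,0.04],[0,0,-0.31]],
    [91,[0.5,1,0.04],[0,0,-0.31]],
    [91,[0.5,1,0.04],[0,0,-0.31]],
    [91,[0.5,1,0.04],[0,0,-0.31]],
    [91,[0.5,1,0.04],[0,0,-0.31]],
    [91,[0.5,1,0.04],[0,0,-0.31]],
    [91,[0.5,1,0.04],[0,0,-0.31]],
    [91,[0.5,1,0.04],[0,0,-0.31]],
    [91,[0.5,1,0.04],[0,0,-0.31]],
    [91,[0.4,1,0.04],[0,0,-0.31]],
    [91,[0.4,0.5,0.04],[0,0,-0.31]],
  ],
  grip_force=6,
)

```text
time_s: 1.87
ee_pos: [477.2, -45.2, 233.9]
ee_rot: [-179.9, 0.0, -0.1]
force: [0.4, -0.9, 0.6]
gripper_width: 90.8
gripper_force: 0.0
```

Emit:
move_arm(
  motion=[
    [91,[0,0.5,0],[0,0,0]],
    [91,[0,0,0],[0,0,0]],
    [91,[0,0,0],[0,0,0]],
  ],
)

```text
time_s: 2.12
ee_pos: [476.9, -35.0, 233.7]
ee_rot: [180.0, 0.0, -0.1]
force: [-0.6, -0.2, 0.4]
gripper_width: 91.0
gripper_force: 0.0
```

```bash
python3 - <<'E'
from h import *
s=state();print(s["ee_pos"],s["ee_rot"],s["time_s"])
cv2.imwrite("pics/w1.png",cv2.resize(grab_frame("wrist"),(800,600),interpolation=cv2.INTER_CUBIC))
E
```

```text
[476.85170822 -35.04029128 233.74239191] [ 1.79971551e+02  4.17250247e-02 -8.51966522e-02] 2.1167
```

View pics/w1.png

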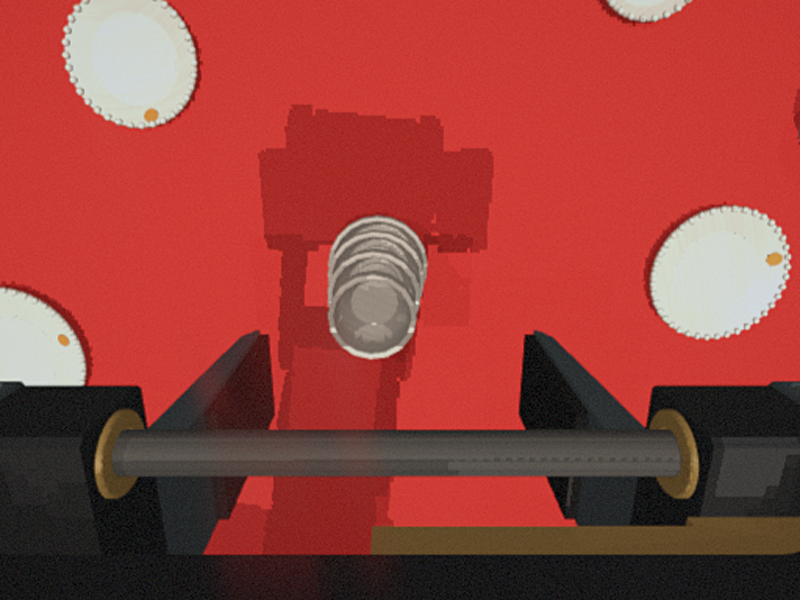

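Wrist: the top rim is centred at (373,317) and the fingers' midline is at about x = 397. The arm needs to shift to +y.

```bash
python3 - <<'E'
from h import *
c=cam("wrist")
print(back(c,[(373*.64-.2,317*.64-.2),],168))
for z,d,l,r,t in [(168,44,328,418,277),(135,52,331,421,249),(101,60,330,425,230),(66,68,329,427,216)]:
    print(back(c,[((l+r)/2*.64,t*.64)],z)-[d/2,0,0], back(c,[(l*.64,(t+45)*.64),(r*.64,(t+45)*.64)],z)[:,1])
E
```

```text
[[476.04799372 -23.00228846 168.        ]]
[[474.16955487 -23.47564159 168.        ]] [ -0.99042527 -45.23435216]
[[476.87044864 -23.79157086 135.        ]] [  1.35276998 -48.22118991]
[[477.27901653 -23.49864408 101.        ]] [  6.00479006 -52.26258987]
[[476.57295174 -22.68264122  66.        ]] [ 10.95824735 -55.52958527]
```

Emit:
move_arm(
  motion=[
    [91,[0,0.24,0],[0,0,0]],
    [91,[0,0.24,-0.3],[0,0,0]],
    [91,[0,0,-0.7],[0,0,0]],
    [91,[0,0,-0.8],[0,0,0]],
    [91,[0,0,-0.8],[0,0,0]],
    [91,[0,0,-0.6],[0,0,0]],
    [91,[0,0,-0.38],[0,0,0]],
    [60,[0,0,0],[0,0,0]],
    [55,[0,0,0],[0,0,0]],
    [50,[0,0,0],[0,0,0]],
    [48,[0,0,0],[0,0,0]],
    [46,[0,0,0],[0,0,0]],
  ],
  grip_force=6,
)

```text
time_s: 3.17
ee_pos: [477.7, -23.3, 145.4]
ee_rot: [180.0, -0.1, -0.2]
force: [-0.0, -0.1, 0.4]
gripper_width: 60.5
gripper_force: 0.0
```

Emit:
move_arm(
  motion=[
    [45,[0,0,0],[0,0,0]],
    [44,[0,0,0],[0,0,0]],
    [43,[0,0,0],[0,0,0]],
    [42,[0,0,0],[0,0,0]],
    [40,[0,0,0],[0,0,0]],
    [38,[0,0,0],[0,0,0]],
  ],
  grip_force=6,
)

```text
time_s: 3.67
ee_pos: [477.3, -23.2, 144.8]
ee_rot: [180.0, -0.0, -0.2]
force: [-0.0, 0.1, 3.2]
gripper_width: 43.5
gripper_force: 6.0
```

Emit:
move_arm(
  motion=[
    [38,[0,0,0],[0,0,0]],
    [38,[0,0,0],[0,0,0]],
    [38,[0,0,0.1],[0,0,0]],
    [38,[0,0,0.2],[0,0,0]],
    [38,[0,0,0.3],[0,0,0]],
    [38,[0,0,0.4],[0,0,0]],
    [38,[0,0,0.4],[0,0,0]],
    [38,[0,0,0.4],[0,0,0]],
    [38,[0,0,0.3],[0,0,0]],
    [38,[0,0,0.2],[0,0,0]],
    [38,[0,0,0],[0,0,0]],
    [38,[0,0,0],[0,0,0]],
  ],
  grip_force=18,
)

```text
time_s: 4.67
ee_pos: [477.1, -23.2, 202.2]
ee_rot: [180.0, -0.0, -0.2]
force: [0.3, -0.1, -0.8]
gripper_width: 42.9
gripper_force: 18.0
```

```bash
python3 - <<'E'
from h import *
cv2.imwrite("pics/w2.png",np.hstack([cv2.resize(grab_frame("wrist")[100:330,130:360],(400,400)),cv2.resize(grab_frame("scene")[100:240,170:310],(400,400))]))
E
```

```text
(no output)
```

View pics/w2.png

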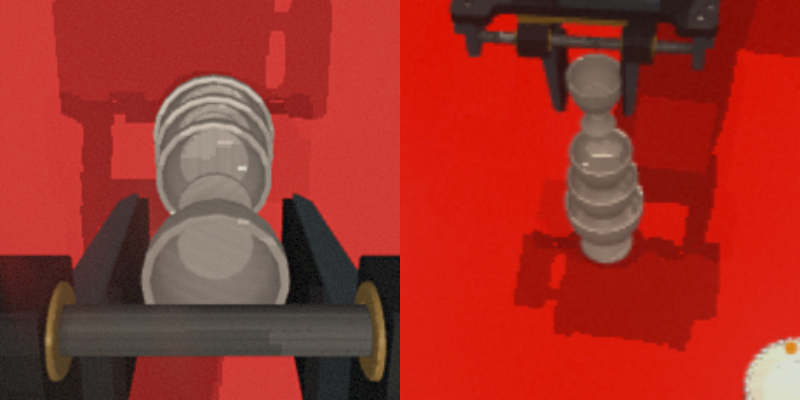

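The first coupe came up alone; the other three are still stacked. Next, over to plate 4.

Emit:
move_arm(
  motion=[
    [38,[0.2,-0.2,0],[0,0,0]],
    [38,[0.5,-0.47,0],[0,0,0]],
    [38,[0.8,-0.75,0],[0,0,0]],
    [38,[0.9,-0.85,0],[0,0,0]],
    [38,[0.9,-0.85,0],[0,0,0]],
    [38,[0.9,-0.85,0],[0,0,0]],
    [38,[0.9,-0.85,0],[0,0,0]],
    [38,[0.9,-0.8,0],[0,0,0]],
    [38,[0.9,-0.8,-0.2],[0,0,0]],
    [38,[0.6,-0.55,-0.5],[0,0,0]],
    [38,[0.36,-0.3,-0.8],[0,0,0]],
    [38,[0.1,-0.1,-0.9],[0,0,0]],
    [38,[0,0,-0.9],[0,0,0]],
    [38,[0,0,-0.9],[0,0,0]],
    [38,[0,0,-0.7],[0,0,0]],
    [38,[0,0,-0.5],[0,0,0]],
    [38,[0,0,-0.3],[0,0,0]],
    [38,[0,0,0],[0,0,0]],
    [38,[0,0,0],[0,0,0]],
    [38,[0,0,0],[0,0,0]],
  ],
)

```text
time_s: 6.43
ee_pos: [677.1, -207.8, 60.8]
ee_rot: [179.9, -0.1, -0.2]
force: [0.0, -0.4, -0.4]
gripper_width: 42.6
gripper_force: 18.0
```

```bash
python3 - <<'E'
from h import *
s=state();print(s["ee_pos"])
f=grab_frame("scene");print(proj(cam("scene"),[[675.4,-207.4,4]]))
cv2.imwrite("pics/w3.png",np.hstack([cv2.resize(grab_frame("wrist")[80:380,60:460],(450,338)),cv2.resize(f[180:280,100:203],(348,338),interpolation=cv2.INTER_CUBIC)]))
E
```

```text
[ 677.06468188 -207.82569467   60.82847101]
[[154.00177649 249.24631908]]
```

View pics/w3.png

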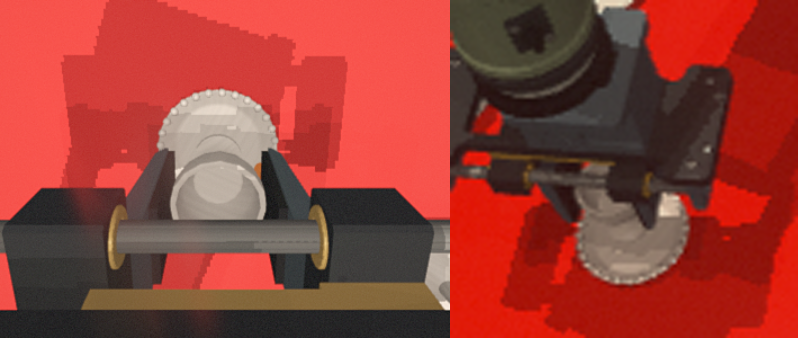

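The coupe is over the plate's middle in both views. I'll lower it slowly, watching the force.

Emit:
move_arm(
  motion=[
    [38,[-0.04,0.02,-0.2],[0,0,0]],
    [38,[0,0,-0.2],[0,0,0]],
    [38,[0,0,-0.2],[0,0,0]],
    [38,[0,0,-0.06],[0,0,0]],
    [38,[0,0,-0.06],[0,0,0]],
    [38,[0,0,-0.04],[0,0,0]],
    [38,[0,0,0],[0,0,0]],
    [38,[0,0,0],[0,0,0]],
  ],
)

```text
time_s: 7.2
ee_pos: [675.2, -206.8, 40.9]
ee_rot: [-180.0, -0.0, -0.2]
force: [-1.2, 0.5, 2.6]
gripper_width: 42.4
gripper_force: 18.0
```

Emit:
move_arm(
  motion=[
    [38,[0,0,-0.04],[0,0,0]],
    [38,[0,0,0],[0,0,0]],
    [38,[0,0,0],[0,0,0]],
  ],
)

```text
time_s: 7.45
ee_pos: [675.5, -206.8, 40.9]
ee_rot: [180.0, -0.1, -0.2]
force: [-1.3, 1.3, 7.2]
gripper_width: 43.0
gripper_force: 18.0
```

Emit:
move_arm(
  motion=[
    [44,[0,0,0],[0,0,0]],
    [46,[0,0,0],[0,0,0]],
    [48,[0,0,0],[0,0,0]],
    [52,[0,0,0],[0,0,0]],
    [60,[0,0,0],[0,0,0]],
    [60,[0,0,0.1],[0,0,0]],
    [60,[0,0,0.4],[0,0,0]],
    [60,[0,0,0.7],[0,0,0]],
    [70,[0,0,0.9],[0,0,0]],
    [80,[0,0,1],[0,0,0]],
    [91,[0,0,1],[0,0,0]],
    [91,[-0.3,0.3,1],[0,0,0]],
    [91,[-0.6,0.6,1],[0,0,0]],
    [91,[-0.3,0.3,0],[0,0,0]],
    [91,[0,0,0],[0,0,0]],
    [91,[0,0,0],[0,0,0]],
  ],
)

```text
time_s: 8.78
ee_pos: [645.1, -176.9, 192.9]
ee_rot: [180.0, -0.1, -0.1]
force: [-0.5, -0.4, -0.4]
gripper_width: 90.9
gripper_force: 0.0
```

```bash
python3 - <<'E'
from h import *
f=grab_frame("scene");w=grab_frame("wrist");np.save("w4.npy",w)
np.save("w4c.npy",np.array([*cam("wrist")],dtype=object),allow_pickle=True)
cv2.imwrite("pics/w4.png",np.hstack([cv2.resize(w,(480,360)),cv2.resize(f[215:285,110:172],(319,360),interpolation=cv2.INTER_CUBIC)]))
E
```

```text
Traceback (most recent call last):
ValueError: could not broadcast input array from shape (3,3) into shape (3,)
```

```bash
python3 - <<'E'
from h import *
f=grab_frame("scene");c=cam("wrist");w=grab_frame("wrist")
print(proj(c,[[675.4,-207.4,4],[675.4,-207.4,64],[645,-177,193]]),proj(cam("scene"),[[675.4,-207.4,4],[675.4,-207.4,64]]))
cv2.imwrite("pics/w4.png",np.hstack([cv2.resize(w,(480,360)),cv2.resize(f[205:275,123:185],(319,360),interpolation=cv2.INTER_CUBIC)]))
E
```

```text
[[281.92439192 138.61040811]
 [287.36298781 148.23469716]
 [254.79852878 241.5121112 ]] [[154.00177649 249.24631908]
 [148.27960261 237.9155245 ]]
```

View pics/w4.png

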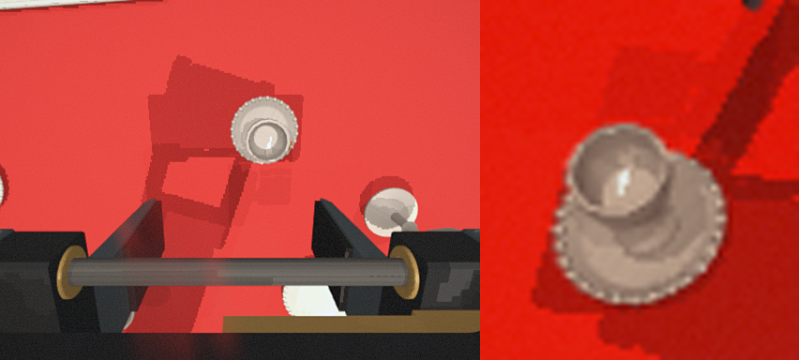

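Coupe 4 stands upright on its plate, within about 3 mm of the centre. Back to the tower for coupe 3 (rim at 135, TCP 111).

Emit:
move_arm(
  motion=[
    [91,[-0.2,0.2,0],[0,0,0]],
    [91,[-0.6,0.55,0],[0,0,0]],
    [91,[-0.9,0.8,0],[0,0,0]],
    [91,[-0.9,0.8,0],[0,0,0]],
    [91,[-0.9,0.8,0],[0,0,0]],
    [91,[-0.9,0.8,0],[0,0,0]],
    [91,[-0.9,0.8,0],[0,0,0]],
    [91,[-0.8,0.8,0],[0,0,0]],
    [91,[-0.5,0.45,0],[0,0,0]],
    [91,[-0.14,0.15,0],[0,0,0]],
    [91,[0,0,0],[0,0,0]],
    [91,[0,0,-0.3],[0,0,0]],
    [91,[0,0,-0.6],[0,0,0]],
    [91,[0,0,-0.8],[0,0,0]],
    [91,[0,0,-0.8],[0,0,0]],
    [91,[0,0,-0.5],[0,0,0]],
    [91,[0,0,-0.28],[0,0,0]],
    [91,[0,0,0],[0,0,0]],
    [91,[0,0,0],[0,0,0]],
  ],
)

```text
time_s: 10.57
ee_pos: [477.3, -23.7, 109.7]
ee_rot: [180.0, 0.0, -0.2]
force: [-0.7, 0.6, 1.2]
gripper_width: 91.1
gripper_force: 0.0
```

```bash
python3 - <<'E'
from h import *
print(state()["ee_pos"]);c=cam("wrist");w=grab_frame("wrist");print(proj(c,[[477,-23,135],[477,3,135],[477,-49,135],[503,-23,135],[451,-23,135]]))
cv2.imwrite("pics/w5.png",cv2.resize(w[100:280,150:360],(700,600),interpolation=cv2.INTER_CUBIC))
E
```

```text
[477.28792107 -23.73378493 109.66428962]
[[254.34154924 262.58094328]
 [202.24794779 262.76939915]
 [306.45360473 262.39242066]
 [254.16684868 213.91565062]
 [254.50080013 306.94251662]]
```

View pics/w5.png

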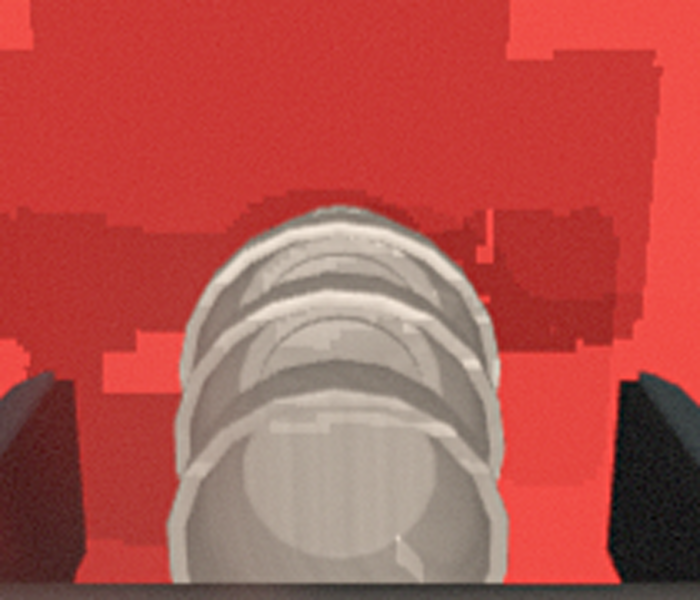

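Wrist view of the rim: columns 168–508, centre 338, against the fingers' midpoint at 347. I'll correct by about 1.4 mm to +y, then grip.

Emit:
move_arm(
  motion=[
    [75,[-0.04,0.06,0.03],[0,0,0]],
    [65,[0,0,0],[0,0,0]],
    [58,[0,0,0],[0,0,0]],
    [55,[0,0,0],[0,0,0]],
    [54,[0,0,0],[0,0,0]],
    [53,[0,0,0],[0,0,0]],
    [52,[0,0,0],[0,0,0]],
    [51,[0,0,0],[0,0,0]],
    [50,[0,0,0],[0,0,0]],
    [48,[0,0,0],[0,0,0]],
    [46,[0,0,0],[0,0,0]],
  ],
  grip_force=6,
)

```text
time_s: 11.53
ee_pos: [475.7, -21.8, 110.8]
ee_rot: [180.0, -0.0, -0.2]
force: [0.3, -0.5, 1.5]
gripper_width: 52.5
gripper_force: 6.0
```

Emit:
move_arm(
  motion=[
    [46,[0,0,0],[0,0,0]],
    [46,[0,0,0],[0,0,0]],
    [46,[0,0,0.1],[0,0,0]],
    [46,[0,0,0.2],[0,0,0]],
    [46,[0,0,0.3],[0,0,0]],
    [46,[0,0,0.4],[0,0,0]],
    [46,[0,0,0.5],[0,0,0]],
    [46,[0,0,0.5],[0,0,0]],
    [46,[0,0,0.4],[0,0,0]],
    [46,[0,0,0.2],[0,0,0]],
    [46,[0,0,0],[0,0,0]],
    [46,[0,0,0],[0,0,0]],
  ],
  grip_force=18,
)

```text
time_s: 12.53
ee_pos: [475.4, -21.7, 175.7]
ee_rot: [180.0, 0.0, -0.2]
force: [-0.2, -0.1, -2.3]
gripper_width: 51.2
gripper_force: 18.0
```

```bash
python3 - <<'E'
from h import *
cv2.imwrite("pics/w6.png",np.hstack([cv2.resize(grab_frame("wrist")[100:330,130:360],(400,400)),cv2.resize(grab_frame("scene")[100:240,170:310],(400,400))]))
E
```

```text
(no output)
```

View pics/w6.png

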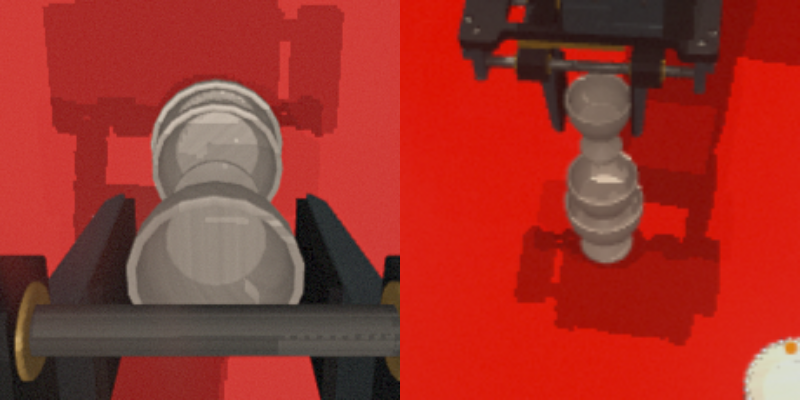

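Coupe 3 is lifted alone, with coupes 1 and 2 still nested. On to plate 3.

Emit:
move_arm(
  motion=[
    [46,[0.15,0.2,0],[0,0,0]],
    [46,[0.4,0.5,0],[0,0,0]],
    [46,[0.7,0.9,0],[0,0,0]],
    [46,[0.8,1,0],[0,0,0]],
    [46,[0.8,1,0],[0,0,0]],
    [46,[0.8,1,0],[0,0,0]],
    [46,[0.7,0.9,0],[0,0,0]],
    [46,[0.6,0.75,-0.2],[0,0,0]],
    [46,[0.4,0.5,-0.5],[0,0,0]],
    [46,[0.2,0.2,-0.8],[0,0,0]],
    [46,[0,0,-0.9],[0,0,0]],
    [46,[0,0,-0.9],[0,0,0]],
    [46,[0,0,-0.8],[0,0,0]],
    [46,[0,0,-0.6],[0,0,0]],
    [46,[0,0,-0.3],[0,0,0]],
    [46,[0,0,-0.1],[0,0,0]],
    [46,[0,0,0],[0,0,0]],
    [46,[0,0,0],[0,0,0]],
  ],
)

```text
time_s: 14.13
ee_pos: [615.1, 152.3, 49.0]
ee_rot: [-180.0, -0.1, -0.2]
force: [-0.5, 0.1, -1.2]
gripper_width: 51.4
gripper_force: 18.0
```

Emit:
move_arm(
  motion=[
    [46,[-0.02,0,-0.1],[0,0,0]],
    [46,[0,0,-0.06],[0,0,0]],
    [46,[0,0,-0.05],[0,0,0]],
    [46,[0,0,-0.03],[0,0,0]],
    [46,[0,0,0],[0,0,0]],
    [46,[0,0,0],[0,0,0]],
  ],
)

```text
time_s: 14.63
ee_pos: [613.9, 152.0, 42.3]
ee_rot: [180.0, -0.0, -0.2]
force: [0.6, 0.8, -0.9]
gripper_width: 51.6
gripper_force: 18.0
```

Emit:
move_arm(
  motion=[
    [46,[0,0,-0.04],[0,0,0]],
    [46,[0,0,0],[0,0,0]],
    [46,[0,0,0],[0,0,0]],
  ],
)

```text
time_s: 14.88
ee_pos: [614.3, 152.0, 41.9]
ee_rot: [-180.0, -0.1, -0.2]
force: [-0.5, -1.6, 3.1]
gripper_width: 51.6
gripper_force: 18.0
```

Emit:
move_arm(
  motion=[
    [52,[0,0,0],[0,0,0]],
    [54,[0,0,0],[0,0,0]],
    [56,[0,0,0],[0,0,0]],
    [60,[0,0,0],[0,0,0]],
    [68,[0,0,0],[0,0,0]],
    [68,[0,0,0.1],[0,0,0]],
    [68,[0,0,0.4],[0,0,0]],
    [70,[0,0,0.7],[0,0,0]],
    [80,[0,0,0.9],[0,0,0]],
    [91,[0,0,0.9],[0,0,0]],
    [91,[-0.2,-0.25,0.9],[0,0,0]],
    [91,[-0.5,-0.65,0.5],[0,0,0]],
    [91,[-0.8,-1,0],[0,0,0]],
    [91,[-0.8,-1,0],[0,0,0]],
    [91,[-0.8,-1,0],[0,0,0]],
    [91,[-0.8,-1,0],[0,0,0]],
    [91,[-0.7,-0.9,0],[0,0,0]],
    [91,[-0.5,-0.6,0],[0,0,0]],
    [91,[-0.34,-0.4,0],[0,0,0]],
    [91,[-0.1,-0.15,0],[0,0,0]],
  ],
)

```text
time_s: 16.55
ee_pos: [474.4, -22.8, 152.0]
ee_rot: [180.0, -0.0, -0.3]
force: [0.2, 0.4, -1.1]
gripper_width: 91.3
gripper_force: 0.0
```

Emit:
move_arm(
  motion=[
    [91,[0,0,-0.3],[0,0,0]],
    [91,[0,0,-0.6],[0,0,0]],
    [91,[0,0,-0.6],[0,0,0]],
    [91,[0,0,-0.4],[0,0,0]],
    [91,[0,0,0],[0,0,0]],
    [91,[0,0,0],[0,0,0]],
  ],
)

```text
time_s: 17.05
ee_pos: [475.8, -21.0, 103.1]
ee_rot: [-180.0, 0.1, -0.1]
force: [0.4, 0.3, 0.4]
gripper_width: 91.1
gripper_force: 0.0
```

```bash
python3 - <<'E'
from h import *
p=state()["ee_pos"];print(p);c=cam("wrist");w=grab_frame("wrist");print((proj(c,[[476,-22,101],[476,8,101],[476,-52,101],[506,-22,101]])-[150,100])*8/3)
f=grab_frame("scene");print((proj(cam("scene"),[[614,152.3,4],[614,152.3,66]])-[265,180])*240/90)
o=np.zeros((480,800,3),np.uint8);o[:,:560]=cv2.resize(w[100:280,150:360],(560,480),interpolation=cv2.INTER_CUBIC)
o[:240,560:]=cv2.resize(f[180:270,265:355],(240,240),interpolation=cv2.INTER_CUBIC);cv2.imwrite("pics/w7.png",o)
E
```

```text
[475.83863017 -21.00316153 103.08565055]
[[285.90114462 367.52201576]
 [147.68767007 367.8026317 ]
 [424.16047024 367.24130673]
 [286.04426788 235.28517746]]
[[118.40970367 150.30391523]
 [125.74207377 117.55369098]]
```

View pics/w7.png

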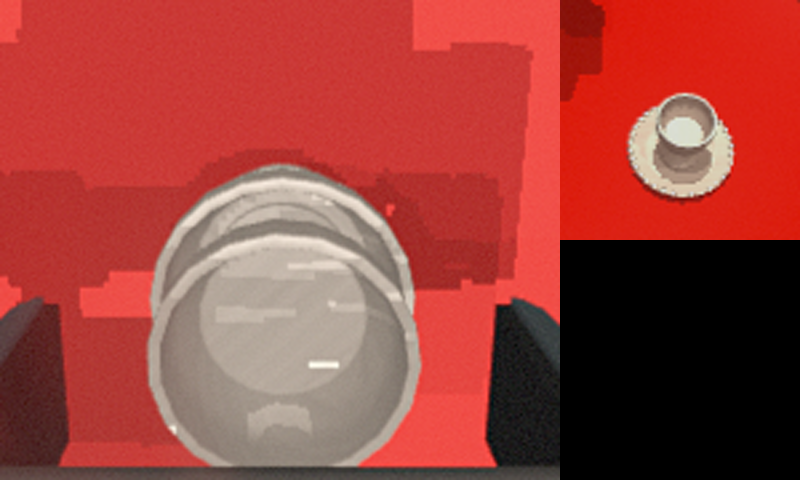

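Coupe 3 is centred on its plate, with the rim at (686,122) against (686,118) predicted. Coupe 2's rim is centred on the fingers (284 against 286), so grip it.

Emit:
move_arm(
  motion=[
    [85,[0,0,-0.4],[0,0,0]],
    [80,[0,0,-0.4],[0,0,0]],
    [75,[0,0,-0.22],[0,0,0]],
    [68,[0,0,0],[0,0,0]],
    [64,[0,0,0],[0,0,0]],
    [63,[0,0,0],[0,0,0]],
    [62,[0,0,0],[0,0,0]],
    [61,[0,0,0],[0,0,0]],
    [60,[0,0,0],[0,0,0]],
    [59,[0,0,0],[0,0,0]],
    [57,[0,0,0],[0,0,0]],
    [55,[0,0,0],[0,0,0]],
  ],
  grip_force=6,
)

```text
time_s: 18.15
ee_pos: [475.9, -22.0, 78.7]
ee_rot: [180.0, -0.1, -0.2]
force: [0.1, -2.4, 3.6]
gripper_width: 59.4
gripper_force: 6.0
```

Emit:
move_arm(
  motion=[
    [54,[0,0,0],[0,0,0]],
    [54,[0,0,0],[0,0,0]],
    [54,[0,0,0.1],[0,0,0]],
    [54,[0,0,0.2],[0,0,0]],
    [54,[0,0,0.3],[0,0,0]],
    [54,[0,0,0.4],[0,0,0]],
    [54,[0,0,0.5],[0,0,0]],
    [54,[0,0,0.5],[0,0,0]],
    [54,[0,0,0.4],[0,0,0]],
    [54,[0,0,0.2],[0,0,0]],
    [54,[0,0,0],[0,0,0]],
    [54,[0,0,0],[0,0,0]],
  ],
  grip_force=18,
)

```text
time_s: 19.15
ee_pos: [475.1, -21.6, 143.2]
ee_rot: [-180.0, 0.0, -0.2]
force: [0.7, 1.4, -0.9]
gripper_width: 58.9
gripper_force: 18.0
```

```bash
python3 - <<'E'
from h import *
cv2.imwrite("pics/w8.png",np.hstack([cv2.resize(grab_frame("wrist")[100:330,130:360],(400,400)),cv2.resize(grab_frame("scene")[100:240,170:310],(400,400))]))
E
```

```text
(no output)
```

View pics/w8.png

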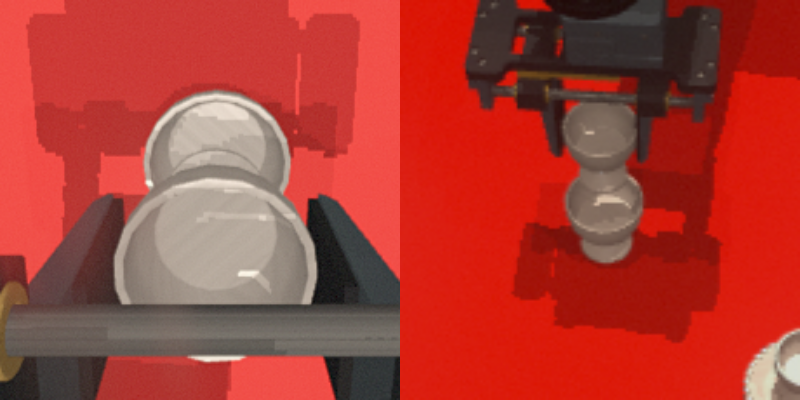

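Coupe 2 is lifted and coupe 1 stands. On to plate 2.

Emit:
move_arm(
  motion=[
    [54,[-0.02,-0.3,0],[0,0,0]],
    [54,[-0.05,-0.6,0],[0,0,0]],
    [54,[-0.07,-0.9,0],[0,0,0]],
    [54,[-0.07,-1,0],[0,0,0]],
    [54,[-0.07,-1,0],[0,0,0]],
    [54,[-0.07,-1,0],[0,0,0]],
    [54,[-0.07,-1,0],[0,0,0]],
    [54,[-0.07,-1,0],[0,0,0]],
    [54,[-0.07,-1,0],[0,0,0]],
    [54,[-0.07,-1,0],[0,0,0]],
    [54,[-0.07,-0.9,0],[0,0,0]],
    [54,[-0.06,-0.6,-0.2],[0,0,0]],
    [54,[0,-0.35,-0.4],[0,0,0]],
    [54,[0,-0.13,-0.7],[0,0,0]],
    [54,[0,0,-0.8],[0,0,0]],
    [54,[0,0,-0.8],[0,0,0]],
    [54,[0,0,-0.5],[0,0,0]],
    [54,[0,0,-0.3],[0,0,0]],
    [54,[0,0,0],[0,0,0]],
    [54,[0,0,0],[0,0,0]],
  ],
)

```text
time_s: 20.92
ee_pos: [456.2, -291.0, 50.3]
ee_rot: [-180.0, 0.0, -0.2]
force: [-1.0, -0.2, -1.5]
gripper_width: 58.8
gripper_force: 18.0
```

Emit:
move_arm(
  motion=[
    [54,[0,0,-0.08],[0,0,0]],
    [54,[0,0,-0.06],[0,0,0]],
    [54,[0,0,-0.04],[0,0,0]],
    [54,[0,0,0],[0,0,0]],
    [54,[0,0,0],[0,0,0]],
  ],
)

```text
time_s: 21.33
ee_pos: [456.5, -291.3, 46.5]
ee_rot: [180.0, -0.0, -0.2]
force: [-0.4, 0.7, -1.3]
gripper_width: 58.6
gripper_force: 18.0
```

Emit:
move_arm(
  motion=[
    [54,[0,0,-0.03],[0,0,0]],
    [54,[0,0,0],[0,0,0]],
    [54,[0,0,0],[0,0,0]],
  ],
)

```text
time_s: 21.58
ee_pos: [456.6, -291.4, 45.8]
ee_rot: [180.0, -0.0, -0.2]
force: [-0.3, 1.1, -0.0]
gripper_width: 58.8
gripper_force: 18.0
```

Emit:
move_arm(
  motion=[
    [54,[0,0,-0.03],[0,0,0]],
    [54,[0,0,0],[0,0,0]],
    [54,[0,0,0],[0,0,0]],
  ],
)

```text
time_s: 21.83
ee_pos: [456.7, -291.4, 45.7]
ee_rot: [180.0, -0.1, -0.2]
force: [-1.2, 1.2, 5.2]
gripper_width: 59.0
gripper_force: 18.0
```

Emit:
move_arm(
  motion=[
    [60,[0,0,0],[0,0,0]],
    [62,[0,0,0],[0,0,0]],
    [64,[0,0,0],[0,0,0]],
    [68,[0,0,0],[0,0,0]],
    [76,[0,0,0],[0,0,0]],
    [76,[0,0,0.1],[0,0,0]],
    [76,[0,0,0.4],[0,0,0]],
    [80,[0,0,0.7],[0,0,0]],
    [85,[0,0,0.9],[0,0,0]],
    [91,[0,0,0.8],[0,0,0]],
    [91,[0.06,0.4,0.5],[0,0,0]],
    [91,[0.09,0.8,0],[0,0,0]],
    [91,[0.09,1,0],[0,0,0]],
    [91,[0.09,1,0],[0,0,0]],
    [91,[0.09,1,0],[0,0,0]],
    [91,[0.09,1,0],[0,0,0]],
    [91,[0.09,1,0],[0,0,0]],
    [91,[0.09,1,0],[0,0,0]],
    [91,[0.08,1,0],[0,0,0]],
    [91,[0,1,0],[0,0,0]],
  ],
)

```text
time_s: 23.5
ee_pos: [476.1, -60.1, 130.7]
ee_rot: [180.0, -0.1, -0.2]
force: [1.0, 0.3, -0.6]
gripper_width: 90.8
gripper_force: 0.0
```

Emit:
move_arm(
  motion=[
    [91,[0,0.8,0],[0,0,0]],
    [91,[0,0.5,0],[0,0,0]],
    [91,[0,0.28,0],[0,0,0]],
    [91,[0,0,-0.4],[0,0,0]],
    [91,[0,0,-0.7],[0,0,0]],
    [91,[0,0,-0.5],[0,0,0]],
    [91,[0,0,0],[0,0,0]],
    [91,[0,0,0],[0,0,0]],
  ],
)

```text
time_s: 24.17
ee_pos: [475.5, -22.0, 89.8]
ee_rot: [180.0, 0.0, -0.2]
force: [-0.1, 0.2, -0.2]
gripper_width: 91.1
gripper_force: 0.0
```

```bash
python3 - <<'E'
from h import *
p=state()["ee_pos"];print(p);c=cam("wrist");w=grab_frame("wrist");print((proj(c,[[476,-22,66],[476,12,66],[476,-56,66],[510,-22,66]])-[150,100])*8/3)
f=grab_frame("scene");print((proj(cam("scene"),[[456,-291.2,4],[456,-291.2,68]])-[95,120])*240/90+[560,0])
o=np.zeros((480,800,3),np.uint8);o[:,:560]=cv2.resize(w[100:280,150:360],(560,480),interpolation=cv2.INTER_CUBIC)
o[:240,560:]=cv2.resize(f[120:210,95:185],(240,240),interpolation=cv2.INTER_CUBIC);cv2.imwrite("pics/w9.png",o)
E
```

```text
[475.46559319 -21.99755547  89.8354778 ]
[[280.63710951 326.81725255]
 [139.41652506 327.30302235]
 [421.90469004 326.3313211 ]
 [280.3309982  189.53580318]]
[[680.67670974 133.50985034]
 [664.37887259  94.14669094]]
```

View pics/w9.png

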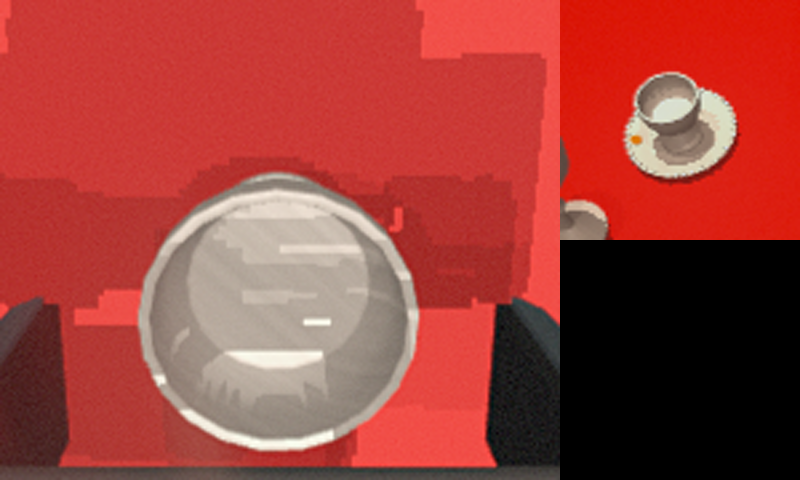

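Coupe 2 is upright on its plate and coupe 1's rim is centred between the fingers at (279,319). Grip it.

Emit:
move_arm(
  motion=[
    [91,[0,0,-0.4],[0,0,0]],
    [91,[0,0,-0.6],[0,0,0]],
    [85,[0,0,-0.5],[0,0,0]],
    [80,[0,0,-0.37],[0,0,0]],
    [76,[0,0,0],[0,0,0]],
    [73,[0,0,0],[0,0,0]],
    [71,[0,0,0],[0,0,0]],
    [70,[0,0,0],[0,0,0]],
    [69,[0,0,0],[0,0,0]],
    [68,[0,0,0],[0,0,0]],
    [67,[0,0,0],[0,0,0]],
    [65,[0,0,0],[0,0,0]],
    [63,[0,0,0],[0,0,0]],
  ],
  grip_force=6,
)

```text
time_s: 25.35
ee_pos: [476.3, -22.1, 43.6]
ee_rot: [180.0, -0.1, -0.2]
force: [-0.6, -3.5, 5.6]
gripper_width: 67.7
gripper_force: 6.0
```

Emit:
move_arm(
  motion=[
    [62,[0,0,0],[0,0,0]],
    [62,[0,0,0],[0,0,0]],
    [62,[0,0,0.1],[0,0,0]],
    [62,[0,0,0.2],[0,0,0]],
    [62,[0,0,0.3],[0,0,0]],
    [62,[0,0,0.4],[0,0,0]],
    [62,[0,0,0.5],[0,0,0]],
    [62,[0,0,0.3],[0,0,0]],
    [62,[0,0,0.2],[0,0,0]],
    [62,[0,0,0],[0,0,0]],
    [62,[0,0,0],[0,0,0]],
  ],
  grip_force=18,
)

```text
time_s: 26.27
ee_pos: [475.4, -21.6, 93.0]
ee_rot: [180.0, 0.0, -0.2]
force: [0.7, 0.0, -2.0]
gripper_width: 66.9
gripper_force: 18.0
```

Emit:
move_arm(
  motion=[
    [62,[-0.1,0.3,0],[0,0,0]],
    [62,[-0.2,0.6,0],[0,0,0]],
    [62,[-0.3,0.9,0],[0,0,0]],
    [62,[-0.3,1,0],[0,0,0]],
    [62,[-0.3,1,0],[0,0,0]],
    [62,[-0.3,1,0],[0,0,0]],
    [62,[-0.3,1,0],[0,0,0]],
    [62,[-0.3,1,0],[0,0,0]],
    [62,[-0.3,1,0],[0,0,0]],
    [62,[-0.3,1,0],[0,0,0]],
    [62,[-0.3,1,0],[0,0,0]],
    [62,[-0.2,0.9,0],[0,0,0]],
    [62,[-0.2,0.9,0],[0,0,0]],
    [62,[-0.2,0.5,-0.1],[0,0,0]],
    [62,[-0.02,0.28,-0.3],[0,0,0]],
    [62,[0,0,-0.5],[0,0,0]],
    [62,[0,0,-0.5],[0,0,0]],
    [62,[0,0,-0.2],[0,0,0]],
    [62,[0,0,0],[0,0,0]],
    [62,[0,0,0],[0,0,0]],
  ],
)

```text
time_s: 27.93
ee_pos: [384.9, 287.4, 52.6]
ee_rot: [180.0, 0.1, -0.2]
force: [0.5, 0.4, -1.9]
gripper_width: 66.7
gripper_force: 18.0
```

Emit:
move_arm(
  motion=[
    [62,[0,0,-0.08],[0,0,0]],
    [62,[0,0,-0.06],[0,0,0]],
    [62,[0,0,-0.04],[0,0,0]],
    [62,[0,0,0],[0,0,0]],
    [62,[0,0,0],[0,0,0]],
  ],
)

```text
time_s: 28.35
ee_pos: [385.2, 287.8, 48.6]
ee_rot: [-180.0, -0.0, -0.2]
force: [0.4, -0.2, -1.6]
gripper_width: 66.9
gripper_force: 18.0
```

Emit:
move_arm(
  motion=[
    [62,[0,0,-0.03],[0,0,0]],
    [62,[0,0,0],[0,0,0]],
    [62,[0,0,0],[0,0,0]],
  ],
)

```text
time_s: 28.6
ee_pos: [385.1, 287.8, 47.8]
ee_rot: [180.0, -0.0, -0.2]
force: [-0.7, -0.3, -2.1]
gripper_width: 67.0
gripper_force: 18.0
```

Emit:
move_arm(
  motion=[
    [62,[0,0,-0.04],[0,0,0]],
    [62,[0,0,0],[0,0,0]],
    [62,[0,0,0],[0,0,0]],
  ],
)

```text
time_s: 28.85
ee_pos: [385.2, 287.8, 47.6]
ee_rot: [-180.0, -0.0, -0.2]
force: [-1.4, -2.6, 5.8]
gripper_width: 66.9
gripper_force: 18.0
```

Contact. I'll release, rise and clear the view.

Emit:
move_arm(
  motion=[
    [68,[0,0,0],[0,0,0]],
    [70,[0,0,0],[0,0,0]],
    [72,[0,0,0],[0,0,0]],
    [76,[0,0,0],[0,0,0]],
    [84,[0,0,0],[0,0,0]],
    [84,[0,0,0.1],[0,0,0]],
    [84,[0,0,0.4],[0,0,0]],
    [84,[0,0,0.7],[0,0,0]],
    [84,[0,0,1],[0,0,0]],
    [84,[0,0,1],[0,0,0]],
    [84,[0,0,1],[0,0,0]],
    [84,[-0.2,-0.4,1],[0,0,0]],
    [84,[-0.2,-0.8,0.6],[0,0,0]],
    [84,[-0.2,-1,0],[0,0,0]],
    [84,[-0.2,-1,0],[0,0,0]],
    [84,[-0.2,-1,0],[0,0,0]],
    [84,[-0.2,-0.8,0],[0,0,0]],
    [84,[0,-0.4,0],[0,0,0]],
    [84,[0,0,0],[0,0,0]],
    [84,[0,0,0],[0,0,0]],
  ],
)

```text
time_s: 30.52
ee_pos: [355.7, 153.1, 192.0]
ee_rot: [-179.9, -0.1, -0.2]
force: [0.2, -0.6, -0.5]
gripper_width: 83.9
gripper_force: 0.0
```

```bash
python3 - <<'E'
from h import *
cs=cam("scene");ct=cam("top");f=grab_frame("scene");g=grab_frame("top")
P=[(384.8,287.8,66),(456,-291.2,64),(614,152.3,62),(675.4,-207.4,60)]
o=np.zeros((400,800,3),np.uint8)
for i,(x,y,h) in enumerate(P):
    for j,(c,im) in enumerate(((cs,f),(ct,g))):
        q=proj(c,[[x,y,4],[x,y,4+h]]);u,v=q[0].astype(int)
        k=cv2.resize(im[v-28:v+28,u-28:u+28],(200,200),interpolation=cv2.INTER_CUBIC)
        for a,col in zip(q,((255,0,0),(0,255,0))):
            cv2.drawMarker(k,tuple(int(t) for t in (a-[u-28,v-28]+.5)*200/56),col,0,12,1)
        o[200*j:200*j+200,200*i:200*i+200]=k
cv2.imwrite("pics/fin.png",o)
E
```

```text
(no output)
```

View pics/fin.png

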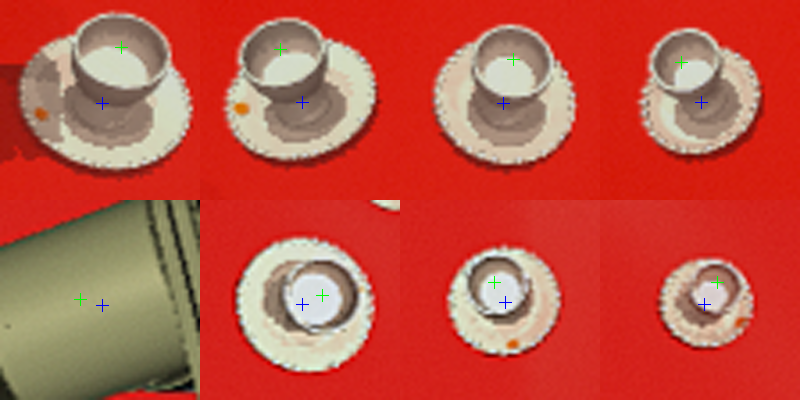

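All four coupes stand upright within about 3 mm of their plates' centres, and the arm is clear.

```bash
python3 -c "
from workcell import *
print(job_done())"
```

```text
the job is handed in; nothing more can be done
None
```

The tower is apart and the job is handed in: each of the four coupes stands upright on its matching plate, about 3 mm or less from the centre in the last pictures, and the arm never went near the goblet or candlestick (about 30 s of the 106 s used).

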